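# Dry-fit a knot patch and hold the moisture meter on it

## Robot

A 7-joint arm with a two-finger parallel gripper is mounted at the origin on a cart in front of the work surface, level with it; the furniture and walls round the work are solid. World frame = base frame: x ahead of the robot, y to its left, z up, the work surface at z = 0. Lengths are in m, angles in rad, forces in N, time in s.
With the tool pointing down it reaches from about 0.425 to 0.8 m from the base axis. Payload 8.3 kg.
Tool frame: the origin (TCP) lies midway between the tips of the shut fingers; the grasp point (between the pads) lies 19 mm behind it; z points along the fingers, y is the line along which they close (so a half turn about z gives the same grasp; the last joint's range is limited). The gripper opens to 85 mm and grips with 20 to 120 N. Pads are 22 mm wide; open, the fingers measure 114 mm over their backs; the gripper's body (76 mm by 85 mm) begins 54 mm behind the grasp point. The pads swing forward as they close: fully open they stand 13 mm farther back than shut.
Start: joints at [1.285, 0.383, 0.016, 1.37, -0.006, 1.388, -0.046], TCP at [0.138, -0.61, 0.231] pointing down, gripper open.
Joint ranges: [-2.95, 2.95], [-0.25, 2.06], [-1.52, 1.56], [0.18, 2.33], [-1.44, 4.58], [0.02, 2.06], [-3.01, 3.01]. Speed limits (rad/s): [2.39, 2.39, 3.01, 3.01, 3.14, 3.14, 3.14].

## Interface

Orientations are given as a 3x3 rotation matrix whose columns are the frame's x, y, z axes.
In Python, from bench import robot gives the robot as it stands.
- The arm moves only by the shell command python3 -m pendant 'ROWS' [FORCE]. ROWS is JSON, a list of rows, each a list of 5 numbers: the shift along the world's x, y, z in units of 500 mm (1.0 is 500 mm), then the turn about the world's z in units of pi rad (1.0 is pi rad), then the opening in per cent of the stroke, from 0 (shut) to 100 (fully open). A call has 1 to 8 rows; each row shifts and turns the commanded pose from where the row before left it; what a row does not reach is not made up. A row lasts 1/10 s, in which the tool goes at most 50 mm and 8.59 degrees, less where a joint would pass 70% of its speed; a pose out of reach is approached as far as the arm can. A call with a number of a shift or a turn outside -1 to 1 is refused whole. A call with a gripper value outside its range is refused whole. The fingers move at their own pace and stop on an object; FORCE is the grip in N (left out, the last holds). Time passes only in rows, so rows that do not move let the fingers close. It gives the time, the measured TCP pose, the force, the opening and the grip force at its end, in the units of the state.
- robot.get_state(): the state, without advancing time (a new reading comes with each control period).
- robot.read_camera(name): name is "side" or "top"; returns a dict with "img" (420x560x3 uint8, blue, green, red), "range_z" (420x560 float32, m along the optical axis (not along the pixel's ray), 0 where there is no reading), "fx", "fy", "cx", "cy" (pixels), "rvec" (rotation vector, rad) and "tvec" (3), from world to camera coordinates, as OpenCV has them. Camera axes: x right, y down, z forward; pixel columns grow to the right and rows downward; lengths in m; the calibration is good to about 2 mm. A picture is of the moment at which its call begins.
- robot.sign_off(): hands the job in; it is judged then, once.
Trained networks look in a picture, given as the dict that the camera call returned (one of the last four; its "shot" number tells which), for a name from the list of things; names that differ only in an ending like _2 or _b are one class to them, and where a whole thing is asked for, a point or a joint stands for the part that bears it (a point fixed in the world has none). Each returns a list of dicts, best first, with "conf" (0 to 1); they miss things now and then, are a little off and sometimes report something else, mostly with a low value. They report only what shows in the picture. A call takes as long as a camera call. They do not tell look-alikes from the thing itself.
- robot.recognise(thing, picture): "extent" ([centre column, centre row, width, height] in pixels, round what is visible of it).
- robot.regions_of(thing, picture): "mask" (420x560 bool, what is visible of it) and "extent" ([centre column, centre row, width, height] in pixels, round what is visible of it).
- robot.spot_point(thing, picture): "centre" ([column, row] in pixels: a listed point, or the origin of a listed thing).
The state is a dict: "t": time; "joint_pos": joint angles; "joint_vel": joint speeds; "joint_torque": joint torques, N m; "position": TCP position; "tcp_rot": TCP orientation; "wrist_force": force on the tool from outside, world axes, zero at the start; "wrist_torque": the same for the moment, N m; "opening": opening from 0.0 (shut) to 1.0 (fully open); "grip_force": force on a finger pad.
Only numpy, scipy, OpenCV 4.12 (cv2) and the standard library are available. Lean on these libraries where they do the work, as an engineer would, in place of code of your own. Each camera call takes 0.05 s, during which the arm holds its last target. There are 200 camera calls.

## Task

Before we glue this knot patch in, lay the round patch flat on the bottom of the empty bored recess in the board, with its grain running along the board's grain (either way round), and let go of it. Then take the moisture meter out of its stand and hold it upright with its ball tip on the pencilled cross on the patch, pressing gently so that the spring-loaded ball is pushed partly in but not to its stop. Finish while still holding it there so that I can read it; leave the other tools on the bench where they are.

Things in the scene. Friction and masses are not known exactly. Their poses are not given: they have to be found in the camera images.
- board: Pale board, 220 x 130 x 24 mm, fixed, on a black 2 mm mat (240 x 150 mm); its top is 26 mm above the bench. Origin: middle of the underside, on the bench. x along its length and grain, z up. The one empty recess is 35 mm from the middle along -x; pencil ticks run out from it along the grain. The darker 34 mm disc near its other end is an old patch planed flush.
- recess (a point): Centre of the flat floor of the round recess in the board, 19 mm above the bench. The recess is 53 mm across and 7 mm deep below the board's top, with a 1.2 mm chamfer at its mouth. Axes as the board's.
- patch: Loose round wooden patch, browner than the board, 50 mm across, 14 mm thick, 30 g, lower edge eased 2 mm; starts flat on the bench, marked face up. Origin: centre of its underside; z up. Its grain and the pencil line across its top run along its x. Seated, it stands 7 mm proud of the board, its top 33 mm above the bench. Can be gripped across any diameter.
- cross (a point): The pencilled cross on the patch's top face, where a short pencil stroke crosses the long line: 11 mm from the centre along the patch's +x, 14 mm above its underside.
- stand: Fixed plywood stand for the meter: block 58 x 74 mm (x, y) and 70 mm high in all, on a 90 x 110 x 10 mm foot. Origin: centre of its underside on the bench; z up. Its top has a rectangular pocket 31 x 47 mm, 26 mm deep, over a 26 mm bore for the nose.
- pocket (a point): Centre of the mouth of the stand's pocket, 70 mm above the bench.
- meter: Hand-held moisture meter, black with orange bands, 170 g, loose, upright in its stand; lift it straight up. Origin: lowest point of its ball when fully out; z up along it. Case 28 mm (x) by 44 mm (y), from 32 to 160 mm above the origin, grippable either way; display on its -x face. In the stand its origin is 12 mm, its top 172 mm above the bench, and the lowest 26 mm of the case are in the pocket.
- ball_tip (a point): Lowest point of the meter's 14 mm steel ball; it moves up into the meter with the ball as this is pressed in.
- probe (a joint): How far the spring-loaded ball is pushed in, in m: 0 fully out, 0.010 at its stop. It begins to move at 2 N and takes 0.4 N more per mm (6 N at the stop).
- block_plane: Small block plane, 150 x 42 x 51 mm, loose on the bench; leave alone. Origin: centre of its underside.
- pencil_flat: Red flat carpenter's pencil, 168 x 12 x 10 mm, loose on the bench; leave alone. Origin: centre of its underside.
- sanding_block: Cork sanding block, 63 x 113 x 34 mm, loose on the bench; leave alone. Origin: centre of its underside.
- try_square: Try square lying flat, 177 x 118 x 19 mm, loose on the bench; leave alone. Origin: centre of its underside.
Mind the look-alikes: they are no part of the job. What is shaped like the patch but pink or purple is not meant.

How it is judged:
By the outcome, as a careful person would: the job done as asked, in the order asked, and still so for the second after the job is handed in, while the arm keeps its last pose, push and grip.
It also fails if it takes over 54 s, if anything falls off the work surface, if the arm or the gripper's body presses on something with over 40 N, if the wrist force passes 120 N, or if a joint passes its speed limit or range.

## Working session

There is one attempt and no reset: what is moved stays moved. The work goes in short steps, Python scripts to look and compute and a shell command to move; the robot and the scene stay as the last step left them, time stands still between calls to the robot, and variables do not carry over. Pictures are saved under pics/ and viewed, at most 10 in all, crops included, and the job is handed in when it is done.

```bash
mkdir -p pics; ls; cat > h.py <<'E'
import numpy as np,cv2
from bench import robot
def RT(p):
    return cv2.Rodrigues(np.array(p["rvec"],float))[0],np.array(p["tvec"],float).ravel()
def onz(p,uv,z):
    R,t=RT(p);d=R.T@np.array([(uv[0]-p["cx"])/p["fx"],(uv[1]-p["cy"])/p["fy"],1]);c=-R.T@t
    return c+d*(z-c[2])/d[2]
def cloud(p):
    R,t=RT(p);Z=p["range_z"].astype(float);v,u=np.mgrid[:420,:560]
    P=np.stack([(u-p["cx"])/p["fx"]*Z,(v-p["cy"])/p["fy"]*Z,Z],-1)
    W=(P-t)@R;W[Z==0]=np.nan
    return W
E
python3 - <<'E'
from h import *
print(robot.get_state())
for n in ["top","side"]:
    p=robot.read_camera(n);cv2.imwrite(f"pics/{n}1.png",p["img"])
    R,t=RT(p);print(n,-R.T@t,R[2],p["fx"])
    for th in ["board","patch","stand","meter","block_plane","sanding_block","try_square","pencil_flat"]:
        print(th,[(round(r["conf"],2),np.round(r["extent"]).tolist()) for r in robot.recognise(th,p)[:4]])
    for th,z in [("recess",.019),("patch",0),("cross",.014),("pocket",.07),("meter",.012),("board",0.0),("stand",0)]:
        print(th,[(round(r["conf"],2),np.round(r["centre"],1).tolist(),onz(p,r["centre"],z).round(4).tolist()) for r in robot.spot_point(th,p)[:4]])
E
```

```text
pics
{'t': 0.0, 'joint_pos': array([ 1.28510009,  0.38422375,  0.0163773 ,  1.37117572, -0.00630645,
        1.38819892, -0.04650185]), 'joint_vel': array([-0.00016525, -0.00043487, -0.00123525,  0.00143465,  0.00109866,
       -0.00176933,  0.00042736]), 'joint_torque': array([ 7.65172808e-04, -6.27593708e+01,  8.45000278e-01, -3.71812534e+01,
        1.66412804e-02,  1.44182050e-02,  2.05221448e-05]), 'position': array([ 0.13802022, -0.60904538,  0.23027811]), 'tcp_rot': array([[ 9.75270700e-01,  2.21013231e-01, -4.61867787e-04],
       [ 2.21013712e-01, -9.75268847e-01,  1.90126135e-03],
       [-3.02413484e-05, -1.95632361e-03, -9.99998086e-01]]), 'wrist_force': array([-0.19550476, -0.26937093, -0.16090795]), 'wrist_torque': array([-0.02516218,  0.01584868,  0.00108894]), 'grip_force': 0.0, 'opening': 0.9987789791557057}
top [ 0.42074739 -0.00785342  1.18276891] [ 0.11782583  0.00431409 -0.99302491] 459.02578152977276
board [(0.9, [205.0, 164.0, 69.0, 100.0])]
patch [(0.79, [179.0, 236.0, 19.0, 20.0]), (0.6, [223.0, 298.0, 19.0, 20.0]), (0.52, [218.0, 257.0, 17.0, 25.0])]
stand [
[... 1274 characters left out ...]
 187.0, 58.0, 14.0])]
pencil_flat [(0.89, [381.0, 259.0, 71.0, 20.0])]
recess [(0.73, [180.6, 270.2], [0.6437, 0.2063, 0.019])]
patch [(0.92, [341.2, 325.4], [0.3294, 0.1557, -0.0]), (0.68, [219.7, 329.8], [0.4853, 0.2747, 0.0]), (0.67, [281.0, 308.2], [0.4355, 0.1739, 0.0])]
cross [(0.95, [209.7, 326.2], [0.4921, 0.2891, 0.014]), (0.68, [343.5, 314.0], [0.3321, 0.144, 0.014]), (0.64, [275.5, 303.4], [0.4401, 0.1833, 0.014])]
pocket [(0.9, [250.8, 189.1], [0.7033, -0.0859, 0.07])]
meter []
board [(0.86, [163.8, 273.2], [0.6865, 0.2126, 0.0]), (0.38, [389.2, 227.6], [0.3984, -0.2108, -0.0])]
stand [(0.88, [259.1, 210.8], [0.7046, -0.1168, 0.0]), (0.45, [288.4, 188.8], [0.7238, -0.2775, 0.0])]
```

```bash
python3 - <<'E'
import cv2,numpy as np
t=cv2.imread("pics/top1.png");s=cv2.imread("pics/side1.png")
a=cv2.resize(t[110:320,160:260],None,fx=2.8,fy=2.8,interpolation=3)
b=cv2.resize(s[285:345,190:370],(500,167),interpolation=3)
c=cv2.resize(s[140:345,90:430],(500,301),interpolation=3)
o=np.zeros((590,790,3),np.uint8);o[:588,:280]=a;o[:167,285:785]=b;o[180:481,285:785]=c
cv2.imwrite("pics/c1.png",o)
E
```

```text
(no output)
```

View pics/top1.png

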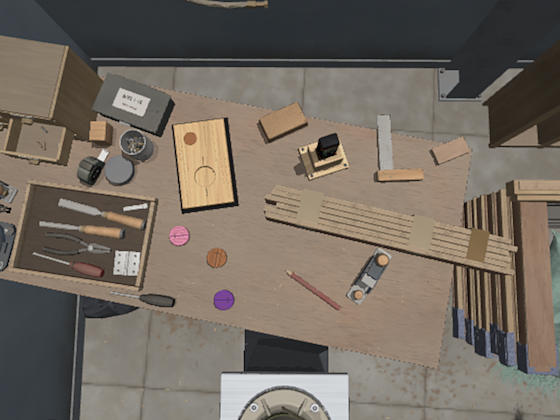

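View pics/c1.png

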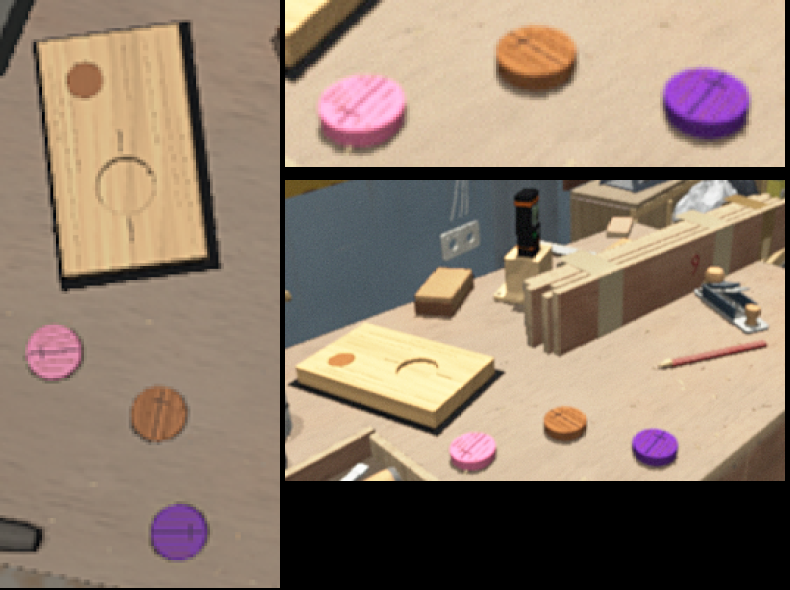

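The candidates are pink (179,236), brown (217,257) and purple (223,298). Only the brown disc fits, and the crop confirms it. The board's recess is at (203,178). A tall plank stack lies at about (270–515, 190–270), between the robot and the stand at (325,155).

```bash
python3 - <<'E'
from h import *
p=robot.read_camera("top");W=cloud(p);im=p["img"]
# board top plane
m=[r for r in robot.regions_of("board",p)][0]["mask"]
sel=m&(abs(W[...,2]-.026)<.006)
xy=W[sel][:,:2].astype(np.float32);r=cv2.minAreaRect(xy);print("board top rect",r,np.nanmedian(W[sel][:,2]))
uv=np.argwhere(sel)[:,::-1]; P=np.array([onz(p,q,.026)[:2] for q in uv],np.float32);print("ray rect",cv2.minAreaRect(P))
for n in ["top","side"]:
    if n=="side": p=robot.read_camera("side")
    for r in robot.regions_of("patch",p):
        cu,cv_=r["extent"][:2];mm=r["mask"];b=p["img"][mm].mean(0)
        print(n,r["conf"].__round__(2),r["extent"],b.round())
        if b[2]>1.3*b[0] and b[0]<110:
            e=cv2.fitEllipse(max(cv2.findContours(mm.astype(np.uint8),0,1)[0],key=len))
            Q=np.array([onz(p,q,.014)[:2] for q in np.argwhere(mm)[:,::-1]],np.float32);print(cv2.minEnclosingCircle(Q),Q.mean(0),onz(p,e[0],.014 if n=="top" else .007))
    # rectified view of patch at 0.25mm/px centred on guess
    c=np.array([.443,.170]);k=np.linspace(.035,-.035,280)
    R,t=RT(p);X,Y=np.meshgrid(k,k,indexing="ij")
    G=np.stack([c[0]+X,c[1]+Y,0*X+.014],-1)@R.T+t
    u=(G[...,0]/G[...,2]*p["fx"]+p["cx"]).astype(np.float32);v=(G[...,1]/G[...,2]*p["fy"]+p["cy"]).astype(np.float32)
    a=cv2.remap(p["img"],u,v,3); globals()[n+"r"]=a
    c=np.array([.638,.212]);G=np.stack([c[0]+2*X,c[1]+2*Y,0*X+.026],-1)@R.T+t
    u=(G[...,0]/G[...,2]*p["fx"]+p["cx"]).astype(np.float32);v=(G[...,1]/G[...,2]*p["fy"]+p["cy"]).astype(np.float32)
    globals()[n+"b"]=cv2.remap(p["img"],u,v,3)
cv2.imwrite("pics/r1.png",np.vstack([np.hstack([topr,sider]),np.hstack([topb,sideb])]))
p2=robot.read_camera("top");W=cloud(p2)
for reg in [(slice(185,275),slice(264,520))]:
    w=W[reg].reshape(-1,3);w=w[w[:,2]>.03];print("stack",np.nanpercentile(w,[1,50,99],axis=0).round(3))
m=robot.regions_of("meter",p2)[0]["mask"];w=W[m];w=w[abs(w[:,2]-.172)<.006];print("metertop",len(w),cv2.minAreaRect(w[:,:2].astype(np.float32)))
w=W[130:190,290:360].reshape(-1,3);w=w[abs(w[:,2]-.010)<.004];print("foot",cv2.minAreaRect(w[:,:2].astype(np.float32)))
E
```

```text
board top rect ((0.6782735586166382, 0.21340341866016388), (0.22182171046733856, 0.13130803406238556), 8.700749397277832) 0.02565781873614569
ray rect ((0.6774997115135193, 0.21286514401435852), (0.22107094526290894, 0.13084562122821808), 8.24449634552002)
top 0.74 [222.5, 299.2, 22.8, 22.6] [140.  68. 115.]
top 0.69 [180.9, 235.9, 18.4, 21.9] [151. 127. 199.]
top 0.53 [216.1, 256.6, 19.4, 21.1] [ 72. 103. 148.]
((0.4364415109157562, 0.17434290051460266), 0.02610880881547928) [0.43615162 0.17434146] [0.43614234 0.17435064 0.014     ]
top 0.46 [324.8, 162.4, 54.3, 38.1] [108. 136. 157.]
((0.697406530380249, -0.09635903686285019), 0.06744330376386642) [ 0.6859507  -0.09461315] [ 0.69022369 -0.09430001  0.014     ]
side 0.89 [220.4, 324.6, 31.8, 22.5] [181. 150. 223.]
side 0.8 [341.6, 323.2, 33.3, 24.3] [169.  65. 132.]
side 0.66 [281.1, 306.2, 23.9, 21.9] [ 71. 120. 182.]
((0.42939651012420654, 0.18187370896339417), 0.030109193176031113) [0.42948934 0.18293463] [0.43460987 0.17566335 0.007     ]
stack [[ 0.404 -0.53   0.035]
 [ 0.503 -0.245  0.091]
 [ 0.597  0.04   0.102]]
metertop 221 ((0.6973114013671875, -0.09824396669864655), (0.025951527059078217, 0.04429378733038902), 18.12162208557129)
foot ((0.704815685749054, -0.09573283791542053), (0.17719413340091705, 0.11343345046043396), 20.74224853515625)
```

View pics/r1.png

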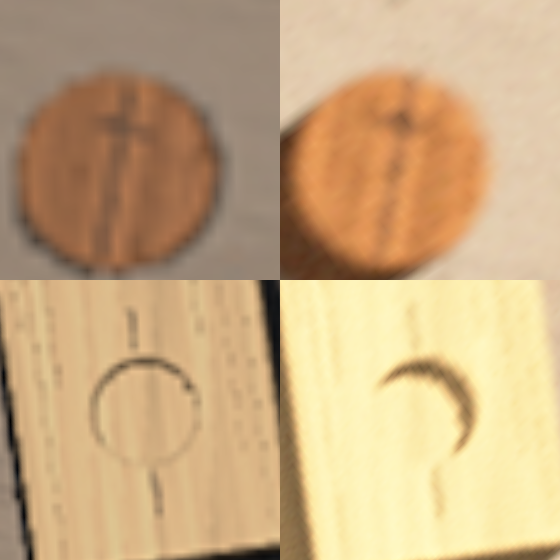

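Brown patch: centre about (0.4355, 0.1757), grain at about -8°. Board yaw is about +8°, and the recess is near (0.6425, 0.2084). Before travelling I'll check obstacle heights, and refine the grain and meter angles.

```bash
python3 - <<'E'
from h import *
p=robot.read_camera("top");W=cloud(p)
w=W.reshape(-1,3);w=w[~np.isnan(w[:,2])]
print("max height map, rows x from .9 down, cols y .7 -> -.8")
for x in np.arange(.9,-.05,-.1):
    print(round(x,1),[int(1000*max(w[(abs(w[:,0]-x)<.05)&(abs(w[:,1]-y)<.05)][:,2],default=-9)) for y in np.arange(.7,-.85,-.1)])
m=robot.regions_of("board",p)[0]["mask"]
P=np.array([onz(p,q,.026)[:2] for q in np.argwhere(m&(abs(W[...,2]-.026)<.006))[:,::-1]])
# edges fit: for each long side
for a0 in [8.]:
    a=np.radians(a0);U=np.array([[np.cos(a),np.sin(a)],[-np.sin(a),np.cos(a)]]);Q=(P-[.6775,.213])@U.T
    bins=np.arange(-.095,.096,.01);
    for f,nm in [(np.max,"+y"),(np.min,"-y")]:
        e=[f(Q[abs(Q[:,0]-b)<.005][:,1]) for b in bins];k=np.polyfit(bins,e,1);print(nm,a0+np.degrees(np.arctan(k[0])),k[1])
m=robot.regions_of("meter",p)[0]["mask"]
w=W[m];print(np.nanpercentile(w[:,2],[1,10,50,90,99]))
Q=np.array([onz(p,q,.172)[:2] for q in np.argwhere(m&(abs(W[...,2]-.172)<.008))[:,::-1]],np.float32);print(cv2.minAreaRect(Q))
for th,z in [("stand",.07)]:
    s=W[130:190,290:360];mm=np.zeros((420,560),bool);mm[130:190,290:360]=abs(s[...,2]-.07)<.005
    Q=np.array([onz(p,q,z)[:2] for q in np.argwhere(mm)[:,::-1]],np.float32);print(cv2.minAreaRect(Q))
E
```

```text
max height map, rows x from .9 down, cols y .7 -> -.8
0.9 [-9000, 210, 209, 66, 63, 4, 0, -9000, -9000, -9000, -9000, -9000, -9000, -9000, -9000, -914]
0.8 [171, 209, 210, 72, 66, 31, 37, 40, 34, 13, 15, 3, 15, -9000, -9000, -906]
0.7 [133, 209, 208, 78, 76, 33, 31, 35, 177, 21, 25, 18, 18, -9000, -9000, -330]
0.6 [48, 43, 65, 45, 42, 32, 94, 104, 106, 94, 23, 21, 4, -9000, -9000, -347]
0.5 [40, 25, 35, 40, 39, 19, 92, 102, 103, 103, 106, 105, 107, -9000, -9000, -390]
0.4 [43, 43, 43, 45, 37, 21, 19, 16, 11, 53, 101, 102, 103, -9000, -840, -391]
0.3 [-825, 4, 6, 23, 35, 19, 20, 7, 11, 37, 6, 7, -9000, -9000, -831, -389]
0.2 [-830, -901, -899, -907, -908, -9000, 0, 4, 7, 7, 7, 7, -9000, -9000, -837, -391]
0.1 [-897, -899, -902, -902, -904, 5, 26, 159, 25, 5, -9000, -9000, -9000, -9000, -842, -394]
0.0 [-900, -899, -903, -903, -903, 2, 29, -9000, 26, 3, -901, -904, -903, -907, -903, -905]
+y 8.274119667469526 0.06477349735678808
-y 8.335441302090139 -0.0645515278906799
[0.00658284 0.07048839 0.16122641 0.17260312 0.17477901]
((0.6968159675598145, -0.09778427332639694), (0.02910226583480835, 0.04397862032055855), 19.221769332885742)
((0.6982207894325256, -0.09753325581550598), (0.05815322324633598, 0.07467757910490036), 19.105005264282227)
```

```bash
python3 -m pendant '[[0.08,0.05,0,0,100],[0.08,0.05,0,0,100],[0.08,0.05,0,0,100],[0.08,0.05,0,0,100],[0.08,0.05,0,0,100],[0.08,0.05,0,0,100],[0.08,0.05,0,0,100],[0.08,0.05,0,0,100]]'
```

```text
t: 2.9
position: [0.4596, -0.4084, 0.2316]
tcp_rot: [[0.975, 0.221, 0.0], [0.221, -0.975, -0.0], [0.0, 0.0, -1.0]]
wrist_force: [0.0, -2.3, 0.3]
opening: 0.999
grip_force: 0.0
```

```bash
python3 -m pendant '[[0.01,0.094,0,0,100],[0.01,0.094,0,0,100],[0.01,0.094,0,0,100],[0.01,0.094,0,0,100],[0.01,0.094,0,0,100],[0.01,0.094,0,0,100],[0,0.094,0,0,75],[-0.01,0.094,0,0,75]]'; python3 -m pendant '[[-0.02,0.094,0,0,75],[-0.02,0.094,-0.02,0,75],[-0.02,0.094,-0.05,0,75],[-0.02,0.094,-0.06,0,75],[-0.018,0.04,-0.06,0,75],[0,0,-0.05,0,75],[0,0,0,0,75]]'
```

```text
t: 3.7
position: [0.4832, -0.0315, 0.2315]
tcp_rot: [[0.975, 0.221, 0.001], [0.221, -0.975, 0.0], [0.001, 0.0, -1.0]]
wrist_force: [0.7, 0.8, -0.4]
opening: 0.75
grip_force: 0.0
t: 4.4
position: [0.4337, 0.1651, 0.114]
tcp_rot: [[0.975, 0.223, -0.005], [0.223, -0.975, -0.001], [-0.005, 0.0, -1.0]]
wrist_force: [-0.1, -1.2, -0.1]
opening: 0.757
grip_force: 0.0
```

```bash
python3 -m pendant '[[0.004,0.021,-0.05,0,75],[0,0,-0.05,0,75],[0,0,-0.04,0,72],[0,0,-0.02,0,72],[0,0,0,0,72],[0,0,0,0,72]]'; python3 - <<'E'
from h import *
a=[]
for n in ["top","side"]:
    p=robot.read_camera(n);u,v=(217,257) if n=="top" else (281,307)
    a.append(cv2.resize(p["img"][v-55:v+35,u-60:u+60],None,fx=3.3,fy=3.3,interpolation=3))
cv2.imwrite("pics/g1.png",np.hstack(a))
E
```

```text
t: 5.0
position: [0.439, 0.1758, 0.0379]
tcp_rot: [[0.975, 0.22, 0.001], [0.22, -0.975, 0.0], [0.001, -0.0, -1.0]]
wrist_force: [0.2, 0.2, 0.5]
opening: 0.72
grip_force: 0.0
```

View pics/g1.png

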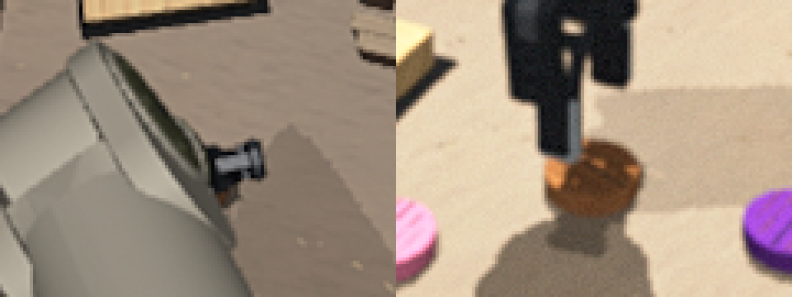

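The left crop (top) is mostly arm. The right crop (side) shows the open finger above the near edge of the brown patch, straddling it. I'll descend and feel for the bench.

```bash
python3 -m pendant '[[-0.006,0,-0.03,0,72],[0,0,-0.03,0,72],[0,0,0,0,72],[0,0,0,0,72]]'; python3 -m pendant '[[0,0,-0.006,0,72],[0,0,0,0,72]]'; python3 -m pendant '[[0,0,-0.006,0,72],[0,0,0,0,72]]';python3 - <<'E'
from h import *
p=robot.read_camera("side")
cv2.imwrite("pics/g2.png",cv2.resize(p["img"][265:335,235:325],None,fx=7,fy=7,interpolation=3))
E
```

```text
t: 5.5
position: [0.4355, 0.176, 0.0075]
tcp_rot: [[0.975, 0.221, 0.001], [0.221, -0.975, 0.0], [0.001, -0.0, -1.0]]
wrist_force: [0.5, -0.3, 0.1]
opening: 0.723
grip_force: 0.0
t: 5.7
position: [0.4355, 0.1759, 0.0042]
tcp_rot: [[0.975, 0.221, 0.001], [0.221, -0.975, 0.0], [0.001, -0.0, -1.0]]
wrist_force: [0.4, 0.3, -0.2]
opening: 0.722
grip_force: 0.0
t: 5.9
position: [0.435, 0.1758, 0.0006]
tcp_rot: [[0.975, 0.221, -0.0], [0.221, -0.975, -0.0], [-0.0, 0.0, -1.0]]
wrist_force: [-0.4, 0.2, -1.0]
opening: 0.719
grip_force: 0.0
```

View pics/g2.png

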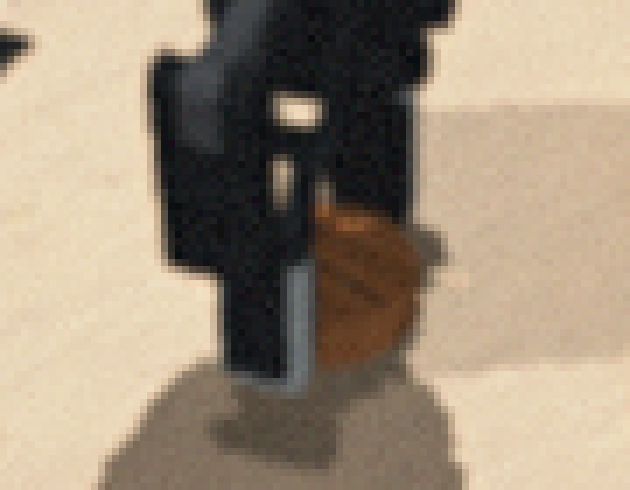

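The finger straddles the patch, and its tip is still a few mm above the bench. I'll keep feeling downward.

```bash
for i in 1; do python3 -m pendant '[[0,0,-0.004,0,72],[0,0,-0.004,0,72],[0,0,0,0,72]]'; done | grep -E "pos|wrist"; python3 -m pendant '[[0,0,-0.004,0,72],[0,0,0,0,72]]'| grep -E "pos|wrist"
```

```text
position: [0.4349, 0.1758, -0.0036]
wrist_force: [0.1, 0.3, 0.5]
position: [0.4351, 0.1759, -0.0053]
wrist_force: [-0.3, -1.0, -0.2]
```

```bash
python3 -m pendant '[[0,0,-0.003,0,72],[0,0,0,0,72]]'| grep -E "pos|wrist"; python3 -m pendant '[[0,0,-0.003,0,72],[0,0,0,0,72]]'| grep -E "pos|wrist"
```

```text
position: [0.4352, 0.176, -0.0054]
wrist_force: [-8.0, -4.1, 23.3]
position: [0.4352, 0.176, -0.0056]
wrist_force: [-15.8, -8.1, 46.3]
```

```bash
python3 -m pendant '[[0,0,0.026,0,72],[0,0,0,0,72]]'| grep -E "pos|wrist"; python3 -m pendant '[[0,0,0,0,20],[0,0,0,0,20],[0,0,0,0,20],[0,0,0,0,20],[0,0,0,0,20],[0,0,0,0,20]]' 40;  python3 -m pendant '[[0,0,0.02,0,20],[0,0,0.08,0,20],[0,0,0.08,0,20],[0,0,0,0,20],[0,0,0,0,20]]'; python3 - <<'E'
from h import *
p=robot.read_camera("side")
cv2.imwrite("pics/g3.png",cv2.resize(p["img"][200:340,200:360],None,fx=4,fy=4,interpolation=3))
E
```

```text
position: [0.4361, 0.1763, 0.0061]
wrist_force: [0.5, -0.0, 0.4]
t: 7.65
position: [0.4355, 0.1759, 0.0053]
tcp_rot: [[0.975, 0.221, 0.001], [0.221, -0.975, -0.0], [0.001, 0.0, -1.0]]
wrist_force: [-3.8, -2.1, 16.7]
opening: 0.553
grip_force: 38.5
t: 8.15
position: [0.4356, 0.1758, 0.0953]
tcp_rot: [[0.975, 0.221, 0.002], [0.221, -0.975, 0.0], [0.002, 0.0, -1.0]]
wrist_force: [0.6, -0.5, -0.7]
opening: 0.55
grip_force: 41.4
```

View pics/g3.png

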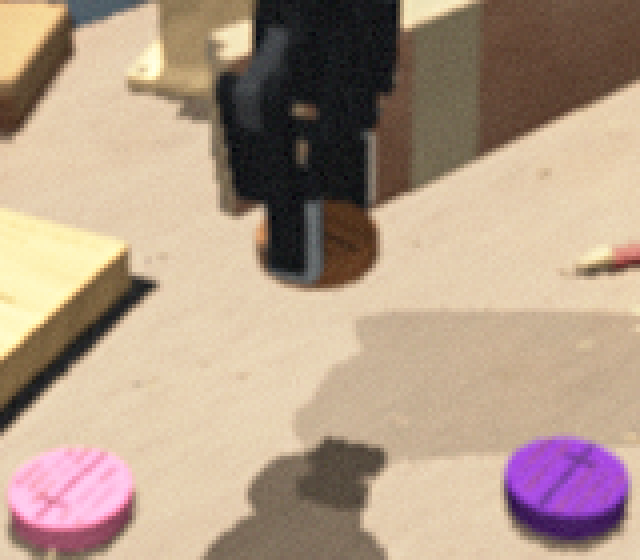

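```bash
python3 - <<'E'
from h import *
p=robot.read_camera("side");s=robot.get_state();T=s["position"];print(T)
R,t=RT(p);K=np.array([[p["fx"],0,p["cx"]],[0,p["fy"],p["cy"]],[0,0,1.]])
u0,v0=245,235;f=10
im=cv2.resize(p["img"][v0:v0+50,u0:u0+70],None,fx=f,fy=f,interpolation=3)
a=np.linspace(0,2*np.pi,200)
def draw(P,c):
    q=cv2.projectPoints(np.array(P,float),p["rvec"],p["tvec"],K,None)[0].reshape(-1,2)
    q=((q-[u0,v0]+.5)*f).astype(int);cv2.polylines(im,[q.reshape(-1,1,2)],False,c,1)
for z,c in [(.090,(0,255,0)),(.104,(255,0,0))]:
    draw(np.c_[T[0]+.025*np.cos(a),T[1]+.025*np.sin(a),0*a+z],c)
y=-s["tcp_rot"][:,1];x=s["tcp_rot"][:,0]
for dz in [0,.0037]:
    b=T+[0,0,dz]+.025*y;draw([b-.011*x,b+.011*x],(0,0,255))
cv2.imwrite("pics/g4.png",im)
E
```

```text
[0.43428909 0.17533425 0.09365362]
```

View pics/g4.png

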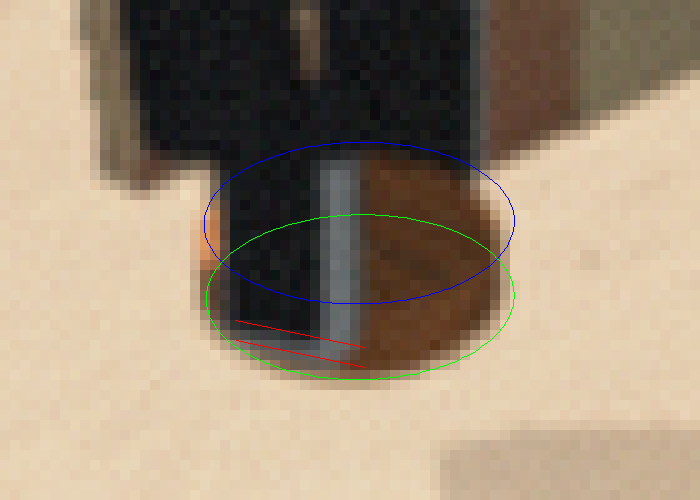

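```bash
python3 -m pendant '[[0.08,0.013,0,0.03,20],[0.083,0.013,0,0.03,20],[0.083,0.013,0,0.03,20],[0.083,0.013,0,0,20],[0.083,0.013,0,0,20],[0,0,-0.05,0,20],[0,0,-0.04,0,20],[0,0,0,0,20]]'; python3 -m pendant '[[0,0,0,0,20],[0,0,0,0,20]]' | grep pos;  python3 - <<'E'
from h import *
L=[]
for i in range(4):
    p=robot.read_camera("side");s=robot.get_state();L.append(s["position"])
T=np.mean(L,0);print(T,np.std(L,0))
R,t=RT(p);K=np.array([[p["fx"],0,p["cx"]],[0,p["fy"],p["cy"]],[0,0,1.]])
u0,v0=130,220;f=7
im=cv2.resize(p["img"][v0:v0+85,u0:u0+110],None,fx=f,fy=f,interpolation=3)
a=np.linspace(0,2*np.pi,200)
def draw(P,c):
    q=cv2.projectPoints(np.array(P,float),p["rvec"],p["tvec"],K,None)[0].reshape(-1,2)
    q=((q-[u0,v0]+.5)*f).astype(int);cv2.polylines(im,[q.reshape(-1,1,2)],False,c,1)
b=T[2]-.0053
for z,c in [(b,(0,255,0)),(b+.014,(255,0,0))]:
    draw(np.c_[T[0]+.025*np.cos(a),T[1]+.025*np.sin(a),0*a+z],c)
draw(np.c_[.6429+.0265*np.cos(a),.208+.0265*np.sin(a),0*a+.026],(0,0,255))
A=np.radians(8.3);U=np.array([[np.cos(A),-np.sin(A)],[np.sin(A),np.cos(A)]])
q=np.array([[-.11,-.065],[.11,-.065],[.11,.065],[-.11,.065],[-.11,-.065]])@U.T+[.6775,.2131];draw(np.c_[q,0*q[:,:1]+.026],(255,0,255))
cv2.imwrite("pics/g5.png",im)
E
```

```text
t: 9.05
position: [0.6379, 0.2072, 0.0438]
tcp_rot: [[0.875, 0.485, -0.009], [0.485, -0.875, -0.003], [-0.009, -0.002, -1.0]]
wrist_force: [-0.8, -1.0, -0.4]
opening: 0.555
grip_force: 41.4
position: [0.6413, 0.2087, 0.0506]
[0.64160014 0.2086022  0.05103336] [3.84550455e-05 8.38918395e-05 7.33138599e-05]
```

View pics/g5.png

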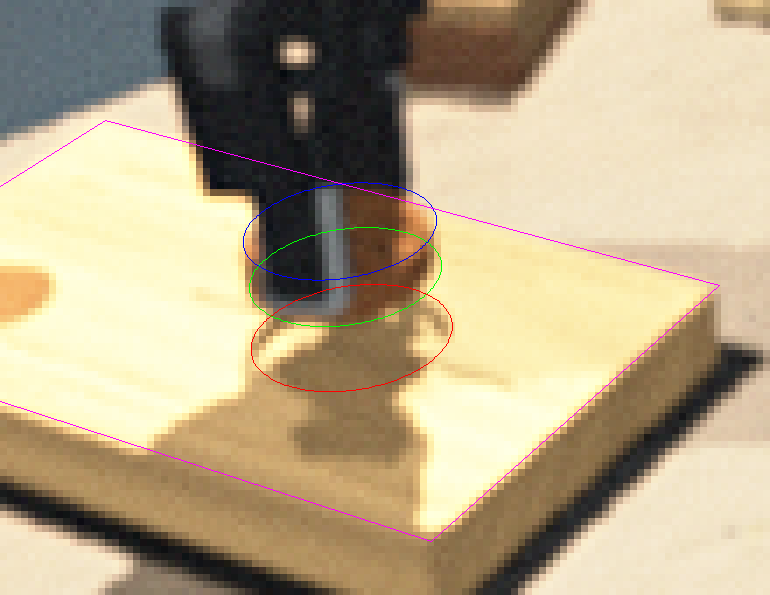

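The held patch is above the recess within about 1 mm; the red ring agrees with the real rim. I'll lower it by feel.

```bash
python3 -m pendant '[[0.002,-0.001,-0.018,0,20],[0,0,-0.018,0,20],[0,0,0,0,20],[0,0,0,0,20],[0,0,0,0,20]]'| grep -E "pos|wrist"; python3 -m pendant '[[0,0,-0.004,0,20],[0,0,0,0,20],[0,0,0,0,20]]'| grep -E "pos|wrist";python3 -m pendant '[[0,0,-0.004,0,20],[0,0,0,0,20],[0,0,0,0,20]]'| grep -E "pos|wrist"
```

```text
position: [0.6421, 0.208, 0.0318]
wrist_force: [0.2, 0.4, 0.3]
position: [0.6421, 0.2079, 0.0298]
wrist_force: [-1.4, 0.1, 0.5]
position: [0.642, 0.2078, 0.0277]
wrist_force: [-1.4, 0.3, -0.9]
```

```bash
python3 -m pendant '[[0,0,-0.004,0,20],[0,0,0,0,20],[0,0,0,0,20]]'| grep -E "pos|wrist"; python3 -m pendant '[[0,0,-0.003,0,20],[0,0,0,0,20],[0,0,0,0,20]]'| grep -E "pos|wrist"
```

```text
position: [0.642, 0.2078, 0.0256]
wrist_force: [-0.6, -0.6, -0.4]
position: [0.6423, 0.2079, 0.0246]
wrist_force: [-2.2, -1.1, 4.5]
```

```bash
python3 -m pendant '[[0,0,0,0,65],[0,0,0,0,65],[0,0,0,0,72],[0,0,0,0,72],[0,0,0.01,0,72],[0,0,0.06,0,72],[0,0,0.1,0,72],[0,0,0.1,0,72]]'; python3 -m pendant '[[0,0,0.06,0,72],[0,-0.1,0.04,0,72],[0,-0.1,0.02,0,72],[0,-0.1,0,0,72],[0,-0.1,0,0,72],[0,0,0,0,72]]'; python3 - <<'E'
from h import *
o=[]
for n in ["top","side"]:
    p=robot.read_camera(n);R,t=RT(p)
    c=np.array([.6428,.208]);k=np.linspace(.04,-.04,400);X,Y=np.meshgrid(k,k,indexing="ij")
    G=np.stack([c[0]+X,c[1]+Y,0*X+.033],-1)@R.T+t
    u=(G[...,0]/G[...,2]*p["fx"]+p["cx"]).astype(np.float32);v=(G[...,1]/G[...,2]*p["fy"]+p["cy"]).astype(np.float32)
    o.append(cv2.remap(p["img"],u,v,3))
    print(n,[(round(r["conf"],2),onz(p,r["centre"],.033).round(4)) for r in robot.spot_point("cross",p)])
    W=cloud(p)
    if n=="top":
        w=W.reshape(-1,3);w=w[np.hypot(w[:,0]-.6428,w[:,1]-.208)<.022]
        A=np.c_[w[:,:2]-[.6428,.208],np.ones(len(w))];print("plane",np.linalg.lstsq(A,w[:,2],rcond=None)[0],len(w))
cv2.imwrite("pics/p1.png",np.hstack(o))
print(robot.get_state()["position"])
E
```

```text
t: 11.95
position: [0.6414, 0.2076, 0.1604]
tcp_rot: [[0.875, 0.484, -0.002], [0.484, -0.875, -0.0], [-0.002, -0.001, -1.0]]
wrist_force: [0.5, 1.5, -0.1]
opening: 0.719
grip_force: 0.0
t: 12.55
position: [0.6427, 0.001, 0.2178]
tcp_rot: [[0.881, 0.472, 0.0], [0.472, -0.881, -0.006], [-0.002, 0.005, -1.0]]
wrist_force: [0.4, -1.5, 0.2]
opening: 0.716
grip_force: 0.0
top [(0.63, array([0.333 , 0.1437, 0.033 ])), (0.61, array([0.6609, 0.2   , 0.033 ])), (0.5, array([0.4879, 0.279 , 0.033 ]))]
plane [ 0.00493478 -0.03590174  0.03289212] 229
side [(0.87, array([0.4702, 0.3091, 0.033 ])), (0.84, array([0.3194, 0.1705, 0.033 ])), (0.6, array([0.6507, 0.2171, 0.033 ]))]
[0.64197565 0.01395378 0.21796231]
```

View pics/p1.png

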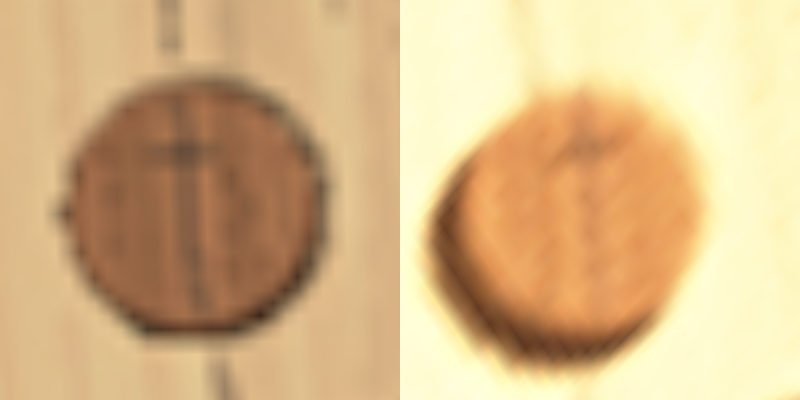

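The patch is seated, with its top at 33 mm. The line appears to lean a few degrees off the ticks, so I'll measure that numerically.

```bash
python3 - <<'E'
from h import *
def ang(n,N=3):
    imgs=[]
    for i in range(N):
        p=robot.read_camera(n);imgs.append(p["img"].astype(np.float32))
    img=np.mean(imgs,0);R,t=RT(p);out={}
    for nm,c,z,L,Wd in [("line",(.6428,.208),.033,.021,.010),("tickF",(.6428+.036*.9895,.208+.036*.144),.026,.008,.006),("tickB",(.6428-.036*.9895,.208-.036*.144),.026,.008,.006)]:
        best=[]
        g=0
        for a in np.arange(-4,18,.5):
            A=np.radians(a);s=np.linspace(-L,L,120)[:,None];d=np.linspace(-Wd,Wd,81)[None]
            X=c[0]+s*np.cos(A)-d*np.sin(A);Y=c[1]+s*np.sin(A)+d*np.cos(A)
            G=np.stack([X,Y,0*X+z],-1)@R.T+t
            u=(G[...,0]/G[...,2]*p["fx"]+p["cx"]).astype(np.float32);v=(G[...,1]/G[...,2]*p["fy"]+p["cy"]).astype(np.float32)
            I=cv2.remap(img,u,v,1).mean(2);pr=I.mean(0);pr=pr-cv2.GaussianBlur(pr[None],(0,0),15)[0]
            best.append((-pr[8:-8].min(),a,d[0,8+pr[8:-8].argmin()]*1000))
        best.sort(reverse=True);out[nm]=[tuple(np.round(b,1)) for b in best[:4]]
    return out
for n in ["top","side"]:
    for k,v in ang(n).items(): print(n,k,v)
print(robot.get_state()["t"])
E
```

```text
top line [(np.float64(9.7), np.float64(6.0), np.float64(2.5)), (np.float64(9.6), np.float64(6.5), np.float64(2.5)), (np.float64(9.6), np.float64(5.5), np.float64(2.5)), (np.float64(9.5), np.float64(5.0), np.float64(2.3))]
top tickF [(np.float64(12.0), np.float64(1.5), np.float64(0.9)), (np.float64(11.9), np.float64(2.0), np.float64(0.9)), (np.float64(11.6), np.float64(2.5), np.float64(0.9)), (np.float64(11.5), np.float64(1.0), np.float64(0.9))]
top tickB [(np.float64(16.3), np.float64(2.0), np.float64(1.5)), (np.float64(16.2), np.float64(2.5), np.float64(1.5)), (np.float64(16.2), np.float64(1.5), np.float64(1.5)), (np.float64(16.2), np.float64(1.0), np.float64(1.5))]
side line [(np.float64(6.8), np.float64(4.5), np.float64(2.0)), (np.float64(6.8), np.float64(4.0), np.float64(2.0)), (np.float64(6.8), np.float64(5.0), np.float64(2.0)), (np.float64(6.8), np.float64(3.5), np.float64(2.0))]
side tickF [(np.float64(4.1), np.float64(15.0), np.float64(1.1)), (np.float64(4.1), np.float64(14.0), np.float64(0.9)), (np.float64(4.1), np.float64(13.5), np.float64(1.1)), (np.float64(4.1), np.float64(14.5), np.float64(1.1))]
side tickB [(np.float64(4.9), np.float64(7.5), np.float64(0.9)), (np.float64(4.9), np.float64(8.0), np.float64(0.9)), (np.float64(4.9), np.float64(9.0), np.float64(0.9)), (np.float64(4.9), np.float64(6.5), np.float64(0.9))]
13.05
```

The line is at about +5.2° and the board at +8.3°, so the patch is roughly 3° off. There is plenty of time, so I'll regrip it, turn it +3° and release.

```bash
python3 -m pendant '[[0,0.097,0,0,72],[0,0.097,0,0,72],[0,0.097,-0.05,0,72],[0,0.098,-0.08,0,72],[0,0,-0.08,0,72],[0,0,-0.08,0,72],[0,0,-0.06,0,72],[0,0,0,0,72]]'; python3 -m pendant '[[0,0,0,0,72],[0,0,0,0,72]]'|grep pos
```

```text
t: 13.85
position: [0.6388, 0.1916, 0.0477]
tcp_rot: [[0.874, 0.485, -0.008], [0.485, -0.874, -0.003], [-0.009, -0.002, -1.0]]
wrist_force: [-0.1, -0.5, -1.5]
opening: 0.718
grip_force: 0.0
position: [0.6435, 0.1934, 0.0557]
```

```bash
python3 -m pendant '[[-0.002,0.03,0,0,72],[0,0,-0.03,0,72],[0,0,-0.028,0,72],[0,0,0,0,72],[0,0,0,0,72]]'|grep -E "pos|wrist"; python3 -m pendant '[[0,0,0,0,20],[0,0,0,0,20],[0,0,0,0,20],[0,0,0,0,20],[0,0,0,0,20]]' 25
```

```text
position: [0.6406, 0.2069, 0.0231]
wrist_force: [0.5, -1.4, -0.6]
t: 15.05
position: [0.6412, 0.2073, 0.0242]
tcp_rot: [[0.875, 0.484, 0.0], [0.484, -0.875, -0.0], [0.0, 0.0, -1.0]]
wrist_force: [1.0, -0.9, 0.8]
opening: 0.563
grip_force: 25.9
```

```bash
python3 -m pendant '[[0,0,0,0.008,20],[0,0,0,0.009,20],[0,0,0,0,20],[0,0,0,0,20]]'|grep -E "rot|wrist"; python3 -m pendant '[[0,0,0,0,65],[0,0,0,0,65],[0,0,0,0,72],[0,0,0.01,0,72],[0,0,0.06,0,72],[0,0,0.1,0,72],[0,0,0.1,0,72],[0,0,0.08,0,72]]'|grep pos; python3 -m pendant '[[0.01,-0.1,0.02,0,72],[0.01,-0.1,0.02,0,72],[0.015,-0.1,0,0,72],[0.015,-0.1,0,0,72],[0.015,-0.1,0,0,72],[0.015,-0.09,0,0,72],[0,0,0,0,72],[0,0,0,0,72]]'; python3 - <<'E'
from h import *
o=[]
for n in ["top","side"]:
    imgs=[]
    for i in range(2):
        p=robot.read_camera(n);imgs.append(p["img"].astype(np.float32))
    img=np.mean(imgs,0);R,t=RT(p)
    best=[]
    for a in np.arange(-4,18,.5):
        A=np.radians(a);s=np.linspace(-.021,.021,120)[:,None];d=np.linspace(-.01,.01,81)[None]
        X=.642+s*np.cos(A)-d*np.sin(A);Y=.210+s*np.sin(A)+d*np.cos(A)
        G=np.stack([X,Y,0*X+.033],-1)@R.T+t
        u=(G[...,0]/G[...,2]*p["fx"]+p["cx"]).astype(np.float32);v=(G[...,1]/G[...,2]*p["fy"]+p["cy"]).astype(np.float32)
        I=cv2.remap(img,u,v,1).mean(2);pr=I.mean(0);pr=pr-cv2.GaussianBlur(pr[None],(0,0),15)[0]
        best.append((-pr[8:-8].min(),a,d[0,8+pr[8:-8].argmin()]*1000))
    best.sort(reverse=True);print(n,np.round(best[:3],1).tolist())
    k=np.linspace(.04,-.04,400);X,Y=np.meshgrid(k,k,indexing="ij")
    G=np.stack([.6428+X,.208+Y,0*X+.033],-1)@R.T+t
    u=(G[...,0]/G[...,2]*p["fx"]+p["cx"]).astype(np.float32);v=(G[...,1]/G[...,2]*p["fy"]+p["cy"]).astype(np.float32)
    o.append(cv2.remap(img,u,v,3))
cv2.imwrite("pics/p2.png",np.hstack(o));print(robot.get_state()["position"],robot.get_state()["t"])
E
```

```text
tcp_rot: [[0.848, 0.53, 0.0], [0.53, -0.848, 0.0], [0.0, -0.0, -1.0]]
wrist_force: [0.1, -0.7, 2.5]
position: [0.6413, 0.208, 0.2029]
t: 17.05
position: [0.6805, -0.0852, 0.2185]
tcp_rot: [[0.85, 0.528, -0.0], [0.528, -0.85, 0.0], [-0.0, -0.0, -1.0]]
wrist_force: [-0.1, 1.4, 0.1]
opening: 0.724
grip_force: 0.0
top [[9.4, 8.5, 0.8], [9.3, 8.0, 0.8], [9.3, 9.0, 0.8]]
side [[4.9, 9.5, 0.8], [4.9, 10.0, 0.8], [4.9, 9.0, 0.8]]
[ 0.68059614 -0.08086349  0.21899096] 17.25[ WARN:0@2.857] global loadsave.cpp:1063 imwrite_ Unsupported depth image for selected encoder is fallbacked to CV_8U.
```

View pics/p2.png

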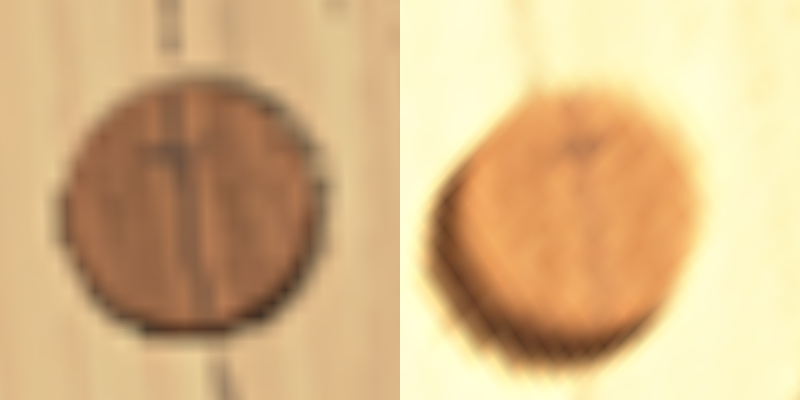

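The line is now at 8.5–9.5° against the board's 8.3°. The cross is at about (180,150) in both rectified views, which gives (0.6528, 0.212) in camera terms. Next, the meter.

```bash
python3 -m pendant '[[0.017,-0.017,0,-0.035,72],[0.017,-0.018,0,-0.035,72],[0,0,0,0,72],[0,0,0,0,72],[0,0,0,0,72]]'; python3 - <<'E'
from h import *
a=[]
for n in ["side"]:
    p=robot.read_camera(n);T=robot.get_state()["position"];print(T)
    K=np.array([[p["fx"],0,p["cx"]],[0,p["fy"],p["cy"]],[0,0,1.]])
    q=cv2.projectPoints(np.array([[.6975,-.0977,.172]]),p["rvec"],p["tvec"],K,None)[0].ravel().astype(int);print(q)
    W=cloud(p);m=robot.regions_of("meter",p)[0]["mask"]
    w=W[m];w=w[abs(w[:,2]-.172)<.004];print(len(w),w.mean(0))
    cv2.imwrite("pics/m1.png",cv2.resize(p["img"][q[1]-60:q[1]+60,q[0]-60:q[0]+60],None,fx=5,fy=5,interpolation=3))
E
```

```text
t: 17.75
position: [0.6974, -0.0994, 0.2188]
tcp_rot: [[0.942, 0.337, 0.0], [0.337, -0.942, 0.001], [0.0, -0.001, -1.0]]
wrist_force: [-0.6, 0.6, 0.4]
opening: 0.719
grip_force: 0.0
[ 0.69736824 -0.09959427  0.21881968]
[254 147]
60 [ 0.69385258 -0.09411369  0.17001952]
```

```bash
python3 -m pendant '[[0,0.002,-0.05,0,72],[0,0,-0.05,0,72],[0,0,0,0,72]]'|grep -E "pos|wrist"; python3 -m pendant '[[0,0,-0.05,0,72],[0,0,-0.054,0,72],[0,0,0,0,72],[0,0,0,0,72]]'|grep -E "pos|wrist"; python3 -m pendant '[[0,0,0,0,45],[0,0,0,0,45],[0,0,0,0,20],[0,0,0,0,20],[0,0,0,0,20],[0,0,0,0,20]]' 60
```

```text
position: [0.6954, -0.0996, 0.1646]
wrist_force: [-0.5, -0.5, -0.9]
position: [0.6978, -0.0998, 0.1179]
wrist_force: [0.7, 0.3, 0.9]
t: 19.15
position: [0.6987, -0.0994, 0.1193]
tcp_rot: [[0.943, 0.333, 0.004], [0.333, -0.943, 0.0], [0.003, 0.001, -1.0]]
wrist_force: [-1.8, 2.1, 7.1]
opening: 0.505
grip_force: 50.6
```

```bash
python3 -m pendant '[[0,0,0.02,0,20],[0,0,0.04,0,20],[0,0,0.06,0,20],[0,0,0,0,20]]'|grep -E "pos|wrist|open|grip"; python3 -m pendant '[[0,0,0.06,0,20],[0,0,0.05,0,20],[0,0,0,0,20],[0,0,0,0,20]]'; python3 - <<'E'
from h import *
for n in ["top","side"]:
    p=robot.read_camera(n);s=robot.get_state();T=s["position"]
    print(n,T,[(round(r["conf"],2),onz(p,r["centre"],T[2]-.107).round(4)) for r in robot.spot_point("ball_tip",p)[:2]],[(round(r["conf"],2),onz(p,r["centre"],T[2]-.107).round(4)) for r in robot.spot_point("meter",p)[:2]])
    for r in robot.regions_of("meter",p)[:1]:
        ys,xs=np.nonzero(r["mask"]);print(r["extent"],ys.max(),xs[ys>=ys.max()-1])
E
```

```text
position: [0.6999, -0.0999, 0.1825]
wrist_force: [1.1, -0.5, -0.4]
opening: 0.511
grip_force: 50.5
t: 19.95
position: [0.6977, -0.0999, 0.2316]
tcp_rot: [[0.943, 0.333, 0.001], [0.333, -0.943, -0.0], [0.001, 0.0, -1.0]]
wrist_force: [0.7, 1.2, -2.6]
opening: 0.51
grip_force: 50.5
top [ 0.69715286 -0.0999311   0.23036945] [(0.26, array([0.6252, 0.1994, 0.1234]))] [(0.6, array([ 0.6949, -0.1017,  0.1234]))]
side [ 0.69702949 -0.09996894  0.23003897] [] [(0.67, array([ 0.6835, -0.0769,  0.123 ]))]
[254.4, 134.6, 20.9, 65.7] 167 [254 255 256 257 255 256 257]
```

```bash
python3 -m pendant '[[-0.01,0.05,0,0,20],[-0.013,0.09,0,0,20],[-0.013,0.09,0,0,20],[-0.013,0.09,0,0,20],[-0.013,0.09,0,0,20],[-0.013,0.09,0,0,20],[-0.012,0.08,0,0,20],[0,0.042,0,0,20]]'|grep -E "pos|grip"; python3 -m pendant '[[0,0,-0.03,0,20],[0,0,-0.06,0,20],[0,0,-0.056,0,20],[0,0,0,0,20],[0,0,0,0,20],[0,0,0,0,20]]'; python3 - <<'E'
from h import *
for n in ["top","side"]:
    p=robot.read_camera(n);T=robot.get_state()["position"];zb=T[2]-.1065
    K=np.array([[p["fx"],0,p["cx"]],[0,p["fy"],p["cy"]],[0,0,1.]])
    print(n,T,"proj TCP ball",cv2.projectPoints(np.array([[T[0],T[1],zb]]),p["rvec"],p["tvec"],K,None)[0].ravel())
    for th in ["ball_tip","meter"]: print(th,[(round(r["conf"],2),np.round(r["centre"],1),onz(p,r["centre"],zb).round(4)) for r in robot.spot_point(th,p)[:2]])
    print("cross",[(round(r["conf"],2),np.round(r["centre"],1),onz(p,r["centre"],.033).round(4)) for r in robot.spot_point("cross",p)[:4]])
    for r in robot.regions_of("meter",p)[:1]:
        ys,xs=np.nonzero(r["mask"]);print(r["extent"],[(y,xs[ys==y].min(),xs[ys==y].max()) for y in range(ys.max()-16,ys.max()+1,2)])
    np.save(f"{n}.npy",p["img"])
E
```

```text
position: [0.6519, 0.2168, 0.2318]
grip_force: 50.4
t: 21.75
position: [0.6551, 0.2111, 0.1606]
tcp_rot: [[0.943, 0.332, 0.003], [0.332, -0.943, 0.001], [0.003, -0.0, -1.0]]
wrist_force: [-0.3, 0.0, -2.0]
opening: 0.51
grip_force: 50.4
top [0.65510723 0.21134055 0.16080923] proj TCP ball [201.73538446 168.4882384 ]
ball_tip []
meter [(0.44, array([201.9, 178.6]), array([0.6294, 0.2102, 0.0543]))]
cross [(0.54, array([174.6, 233.5]), array([0.4931, 0.2787, 0.033 ]))]
[312.8, 290.6, 56.2, 37.0] [(292, np.int64(316), np.int64(319)), (294, np.int64(320), np.int64(322)), (296, np.int64(322), np.int64(326)), (298, np.int64(324), np.int64(329)), (300, np.int64(327), np.int64(332)), (302, np.int64(329), np.int64(335)), (304, np.int64(332), np.int64(338)), (306, np.int64(335), np.int64(339)), (308, np.int64(338), np.int64(339))]
side [0.6543661  0.21128409 0.1594109 ] proj TCP ball [172.65837073 254.2047968 ]
ball_tip [(0.53, array([171.6, 253.5]), array([0.6579, 0.2106, 0.0529]))]
meter [(0.68, array([168.4, 256.1]), array([0.6558, 0.2204, 0.0529]))]
cross [(0.74, array([176.1, 267.2]), array([0.6408, 0.2183, 0.033 ])), (0.72, array([213.9, 327.4]), array([0.468 , 0.3036, 0.033 ])), (0.66, array([341.3, 318.1]), array([0.3199, 0.1767, 0.033 ]))]
[168.4, 213.7, 25.2, 83.5] [(239, np.int64(159), np.int64(177)), (241, np.int64(159), np.int64(176)), (243, np.int64(160), np.int64(176)), (245, np.int64(164), np.int64(175)), (247, np.int64(168), np.int64(174)), (249, np.int64(169), np.int64(174)), (251, np.int64(169), np.int64(175)), (253, np.int64(169), np.int64(175)), (255, np.int64(171), np.int64(173))]
```

```bash
python3 -m pendant '[[-0.002,0,-0.015,0,20],[0,0,-0.015,0,20],[0,0,0,0,20],[0,0,0,0,20],[0,0,0,0,20]]'|grep -E "pos|wrist"; python3 -m pendant '[[0,0,-0.006,0,20],[0,0,-0.006,0,20],[0,0,0,0,20],[0,0,0,0,20],[0,0,0,0,20]]'|grep -E "pos|wrist"; cat > chk.py <<'E'
from h import *
ts=[];F=[]
for n in ["side"]*3:
    p=robot.read_camera(n);s=robot.get_state();T=s["position"];ts.append(T);F.append(s["wrist_force"])
    r=robot.spot_point("ball_tip",p);print([(round(q["conf"],2),np.round(q["centre"],1)) for q in r[:2]])
    m=robot.regions_of("meter",p)[0]["mask"];ys,xs=np.nonzero(m);print([(y,xs[ys==y].min(),xs[ys==y].max()) for y in range(ys.max()-9,ys.max()+1)])
K=np.array([[p["fx"],0,p["cx"]],[0,p["fy"],p["cy"]],[0,0,1.]])
T=np.mean(ts,0);print(T,np.mean(F,0),s["grip_force"],s["t"])
pr=lambda P:cv2.projectPoints(np.array([P],float),p["rvec"],p["tvec"],K,None)[0].ravel().round(1)
print("cross side-frame",pr([.6533,.2123,.033]),"TCPball",pr([T[0],T[1],max(.033,T[2]-.1065)]))
# dark-pixel map round there
g=p["img"][255:275,160:185].mean(2).astype(int)
print("cols 160..184 from row 255");print("\n".join(" ".join(f"{v:3d}" for v in r) for r in g))
E
python3 chk.py
```

```text
position: [0.6532, 0.2112, 0.1437]
wrist_force: [-0.0, -0.1, -1.6]
position: [0.6534, 0.2113, 0.1381]
wrist_force: [0.5, -0.4, 1.4]
[(0.63, array([172.8, 266. ])), (0.61, array([174.1, 262.9]))]
[(256, np.int64(167), np.int64(177)), (257, np.int64(168), np.int64(176)), (258, np.int64(170), np.int64(176)), (259, np.int64(170), np.int64(176)), (260, np.int64(170), np.int64(177)), (261, np.int64(170), np.int64(177)), (262, np.int64(170), np.int64(177)), (263, np.int64(170), np.int64(177)), (264, np.int64(171), np.int64(176)), (265, np.int64(172), np.int64(175))]
[(0.43, array([175.2, 265.2]))]
[(256, np.int64(167), np.int64(178)), (257, np.int64(168), np.int64(177)), (258, np.int64(170), np.int64(177)), (259, np.int64(170), np.int64(177)), (260, np.int64(170), np.int64(177)), (261, np.int64(170), np.int64(178)), (262, np.int64(170), np.int64(178)), (263, np.int64(170), np.int64(177)), (264, np.int64(171), np.int64(177)), (265, np.int64(172), np.int64(175))]
[(0.66, array([379. , 259.5])), (0.48, array([173.8, 263.7]))]
[(256, np.int64(167), np.int64(177)), (257, np.int64(168), np.int64(
[... 1775 characters left out ...]

243 242 242 243 240 219 117  66  64  63  58  61  60  57  62  61  58  64  62  54  63  60  70 107 145
241 241 243 244 240 216 121  81  85  78  79  76  68  65  64  58  58  64  63  59  52  58  71 112 145
239 239 241 242 237 206 114  83  99  98 102  87  79  71  66  65  63  54  62  61  73  84 107 124 144
238 238 239 237 221 176  99  78  85  98  96  84  74  74  72  69  62  69  74  69  86 116 125 123 127
242 243 239 225 189 140  99  74  75  86  85  78  75  71  75  71  71  72  74  80  93 113 107  99  85
243 243 237 220 172 147 116  86  77  78  71  73  76  78  77  76  78  81  81  80  85  78  73  63  59
241 238 223 189 160 164 151 125 102  83  77  71  74  75  78  80  76  75  75  72  67  68  78  92 114
```

The ball is in contact (about +2.9 N), with its tip near (173.5,264.5) against the predicted cross at (173.9,263.8). I'll unload it, nudge about 1 mm, then press to mid-stroke.

```bash
python3 -m pendant '[[0,0,0.01,0,20],[0.001,-0.0025,0,0,20],[0,0,0,0,20],[0,0,-0.008,0,20],[0,0,-0.005,0,20],[0,0,-0.003,0,20],[0,0,0,0,20],[0,0,0,0,20]]'; python3 -m pendant '[[0,0,0,0,20],[0,0,0,0,20],[0,0,0,0,20],[0,0,0,0,20]]'; python3 chk.py | head -8
```

```text
t: 24.5
position: [0.6536, 0.2097, 0.1348]
tcp_rot: [[0.943, 0.333, 0.0], [0.333, -0.943, -0.0], [0.0, 0.0, -1.0]]
wrist_force: [-0.6, -0.9, 1.6]
opening: 0.511
grip_force: 50.9
t: 24.9
position: [0.6537, 0.2098, 0.1346]
tcp_rot: [[0.943, 0.333, 0.0], [0.333, -0.943, -0.0], [0.0, 0.0, -1.0]]
wrist_force: [-0.7, -1.5, 1.7]
opening: 0.506
grip_force: 50.9
[(0.52, array([174. , 264.2]))]
[(255, np.int64(163), np.int64(178)), (256, np.int64(164), np.int64(178)), (257, np.int64(167), np.int64(177)), (258, np.int64(169), np.int64(177)), (259, np.int64(170), np.int64(177)), (260, np.int64(170), np.int64(177)), (261, np.int64(171), np.int64(177)), (262, np.int64(171), np.int64(177)), (263, np.int64(171), np.int64(176)), (264, np.int64(172), np.int64(175))]
[(0.35, array([175.4, 264.9]))]
[(255, np.int64(162), np.int64(179)), (256, np.int64(164), np.int64(179)), (257, np.int64(166), np.int64(178)), (258, np.int64(168), np.int64(178)), (259, np.int64(170), np.int64(178)), (260, np.int64(170), np.int64(178)), (261, np.int64(171), np.int64(177)), (262, np.int64(171), np.int64(177)), (263, np.int64(172), np.int64(176)), (264, np.int64(173), np.int64(175))]
[(0.42, array([176.3, 264.9]))]
[(255, np.int64(162), np.int64(179)), (256, np.int64(163), np.int64(179)), (257, np.int64(168), np.int64(178)), (258, np.int64(169), np.int64(178)), (259, np.int64(170), np.int64(177)), (260, np.int64(171), np.int64(177)), (261, np.int64(171), np.int64(178)), (262, np.int64(171), np.int64(177)), (263, np.int64(172), np.int64(177)), (264, np.int64(173), np.int64(176))]
[0.65364695 0.20977511 0.13460081] [-0.14432478 -1.35223982  2.19173924] 50.884167551994324 25.25
cross side-frame [173.9 263.8] TCPball [174.7 263.1]
```

```bash
python3 -c "
from bench import robot
print(robot.sign_off())"
```

```text
the job is handed in; nothing more can be done
None
```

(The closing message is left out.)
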